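# Lay the oak slab down on the carving board and push it home

### The arm

A 6-joint arm with a two-finger parallel gripper is mounted at the origin on a cart in front of the work surface, level with it; the furniture and walls round the work are solid. World frame = base frame: x ahead of the robot, y to its left, z up, the work surface at z = 0. Lengths are in m, angles in rad, forces in N, time in s.
With the tool pointing down it reaches from about 0.325 to 0.85 m from the base axis. Payload 4.4 kg.
Tool frame: the origin (TCP) lies at the very end of the fingers, on their centre line; the grasp point (between the pads) lies 19 mm behind it; z points along the fingers, y is the line along which they close (so a half turn about z gives the same grasp; the last joint's range is limited). The gripper opens to 94 mm and grips with 3 to 60 N. Pads are 16 mm wide; open, the fingers measure 119 mm over their backs; the gripper's body (75 mm by 177 mm) begins 78 mm behind the grasp point.
Start: joints at [-1.363, 0.207, 1.542, -0, 1.393, -0.15], TCP at [0.202, -0.538, 0.205] pointing down, gripper open.
Joint ranges: [-2.73, 2.73], [-0.86, 2.22], [0.23, 2.46], [-1.11, 4.25], [0.08, 2.63], [-2.82, 2.82]. Speed limits (rad/s): [2.79, 2.79, 3.14, 3.14, 3.14, 3.14].

### API

Orientations are given as [roll, pitch, yaw] about the fixed x, y, z axes, in that order (R = Rz(yaw) Ry(pitch) Rx(roll)).
In Python, from cell import sense, capture, camera_params, hand_in, look_for, spot_point gives the robot as it stands.
- The arm moves only by the tool servo_tool, never from a script. Its arguments are lists of equal length, an entry for each row: "xyz": the shift along the tool's x, y, z normalised to -1 to 1, where 1 is 0.15 m, a list of three; "dr": the turn, a rotation vector about the tool's x, y, z normalised to -1 to 1, where 1 is 180 degrees, a list of three; "claw": the finger opening in mm, from 0 to 94. In form: {"xyz": [[x, y, z], ...], "dr": [[ax, ay, az], ...], "claw": [claw, ...]}. A call has 1 to 8 rows; each row is the pose to reach, as a shift and turn from the pose commanded when the call began, along the tool's axes at that moment, turning the shorter way round; what a row does not reach only later rows make up. A row lasts 1/12 s, in which the tool goes at most 41.7 mm and 7.16 degrees, less where a joint would pass 70% of its speed; a pose out of reach is approached as far as the arm can. A call with a number of a shift or a turn outside -1 to 1 is refused whole. A call with a gripper value outside its range is refused whole. The fingers move at their own pace and stop on an object; "squeeze" is the grip in N (left out, the last holds). Time passes only in rows, so rows that repeat a pose let the fingers close. It gives the time, the measured TCP pose, the force, the opening and the grip force at its end, in the units of the state.
- sense(): the state, without advancing time (a new reading comes with each control period).
- capture(name): name is "side" or "top" or "wrist"; returns (picture, depth): 480x640x3 uint8, blue, green, red; 480x640 float32, m along the optical axis (not along the pixel's ray), 0 where there is no reading.
- camera_params(name): a dict with "mtx" (3x3 intrinsics, pixels), "dist" ([k1, k2, p1, p2, k3] as OpenCV has them; the pictures are not rectified), "world_from_camera" (4x4, takes a point from camera to world coordinates). Camera axes: x right, y down, z forward; pixel columns grow to the right and rows downward; lengths in m; the calibration is good to about 2 mm. A picture is of the moment at which its call begins: read the wrist's pose just before it. camera_params takes no time and is no camera call; for the wrist camera it gives the pose at the moment of the call.
- hand_in(): hands the job in; it is judged then, once.
Trained networks look in the newest picture that a camera, given by its name, has taken for a name from the list of things; names that differ only in an ending like _2 or _b are one class to them, and where a whole thing is asked for, a point or a joint stands for the part that bears it (a point fixed in the world has none). Each returns a list of dicts, best first, with "confidence" (0 to 1); they miss things now and then, are a little off and sometimes report something else, mostly with a low value. They report only what shows in the picture. A call takes as long as a camera call.
- look_for(thing, camera): "position" ([x, y, z] in m, in world coordinates, good to about 4 mm: the middle of the surface that is visible of it).
- spot_point(thing, camera): "position" ([x, y, z] in m, in world coordinates, good to about 4 mm: a listed point, or the origin of a listed thing).
The state is a dict: "time_s": time; "joint_positions": joint angles; "joint_velocities": joint speeds; "joint_efforts": joint torques, N m; "ee_pos": TCP position; "tool_rot": TCP orientation; "contact_force": force on the tool from outside, world axes, zero at the start; "wrist_torque": the same for the moment, N m; "grip_width": finger opening in m; "finger_force": force on a finger pad.
Only numpy, scipy, OpenCV 4.12 (cv2) and the standard library are available. Lean on these libraries where they do the work, as an engineer would, in place of code of your own. Each camera call takes 0.05 s, during which the arm holds its last target. There are 200 camera calls.

### The job

The dark oak slab is standing on its long edge on the plywood carving board. With the fingertips only, push it over towards the wooden stop so that it lies flat on the board, then push it along the board until its leading long edge is fully home against the stop along its whole length. Do not pinch, lift or carry the slab, leave the small oil bottle, the sanding block and the block of burrs where they are, and finish clear of everything.

Things in the scene. Friction and masses are not known exactly. Their poses are not given: they have to be found in the camera images.
- board: Plywood carving board, fixed on the bench, 270 (its x) x 240 (its y) x 18 mm. Origin at the centre of its underside, on the bench top; its x axis points to the stop, that is to the robot's left (world +y, within 0.2 rad), its y axis towards the robot, z up. Above it wall-cabinet doors begin 0.59 m ahead of the robot, 0.46 m over the bench, their handles 0.55 m ahead.
- stop_face (a point): Foot of the stop's face that the slab is pushed against, middle of its length, on the board's upper surface (18 mm above the bench); axes as the board's. The stop is a fixed wooden bar along the board's left side, 30 mm deep, 232 mm long, 28 mm high above the board, with three screw heads; this face is its right one, square to the board's x axis.
- slab: Loose dark oak slab, 117 (its x) x 229 (its y) x 22 mm (its z), 0.25 to 0.5 kg. It starts standing on its long edge near the board's right side, 117 mm high, roughly parallel to the stop: own x up, own y towards the robot, own z (upper face) to the right. Origin: centre of its underside, the face turned to the stop. Lying as wanted, own z is up and own x points to the stop.
- slab_center (a point): Centre of the slab (11 mm from its faces, 58 mm from its long edges); axes as the slab's. A push of under 1 N at mid-length near the top tips the slab; it falls by itself once its top has gone about 22 mm. Its foot may slide by up to about 1 cm as it falls, and the fallen slab has some 2 to 5 cm to go to the stop.
- slab_top_near (a point): End nearer the robot of the slab's upper long edge face, at mid-thickness; once the slab lies flat this is the end nearer the robot of its leading (left) edge, 58 mm from the slab's centre.
- slab_top_far (a point): Other end, farther from the robot, of the same long edge face.
- slab_foot_near (a point): End nearer the robot of the slab's lower edge on the side towards the stop, about which it tips; on the board's surface at the start. Once the slab lies flat it is on the lower edge of its trailing (right) side.
- slab_foot_far (a point): Other end, farther from the robot, of the same lower edge.
- oil_dropper: Small brown oil bottle with a black dropper top, 34 mm across, 102 mm high, standing on the bench beyond the stop. Origin at the centre of its underside. Bystander.
- sanding_block: Cork-coloured sanding block, 46 x 86 x 27 mm, on the bench beyond the stop. Origin at the centre of its underside. Bystander.
- burr_block: Beech block holding rotary burrs, 40 x 100 mm, 62 mm high with the burrs, on the bench to the right of the board at its far corner. Origin at the centre of its underside. Bystander.

How it is judged:
On the way, in this order (a step that is already met when the one before it is completed fails the run):
1. the slab lies flat on the board, upper face up, not yet at the stop (angle between slab's own z axis and vertical below 0.06 rad and z of slab_center in the frame of stop_face below 0.016 m), for 0.2 s.
2. the slab is home against the stop along its whole length (x of each of slab_top_near, slab_top_far in the frame of stop_face above -0.005 m), for 0.2 s.
At the end, for the whole second after the job is handed in: The slab lies flat on the board at rest, upper face up (within 0.06 rad), both ends of its leading edge within 5 mm of the stop, its middle within 50 mm of the stop's middle (all of step 1 and all of step 2 and z of slab_center in the frame of stop_face above 0.006 m and y of slab_center in the frame of stop_face between -0.05 and 0.05 m and linear speed of slab below 0.01 m/s); the robot touches nothing.
It fails at once if the slab is lifted: its foot edge leaves the board by more than 20 mm at both ends (z of each of slab_foot_near, slab_foot_far in the frame of stop_face above 0.02 m).
It fails at once if the small oil bottle is moved by more than 15 mm or tipped (distance of oil_dropper from where it was at the start of the episode above 0.015 m or angle between oil_dropper's own z axis and vertical above 0.3 rad).
It fails at once if the sanding block is moved by more than 15 mm (distance of sanding_block from where it was at the start of the episode above 0.015 m).
It fails at once if the block of burrs is moved by more than 15 mm (distance of burr_block from where it was at the start of the episode above 0.015 m).
It also fails if it takes over 40 s, if anything falls off the work surface, if the arm or the gripper's body presses on something with over 40 N, if the wrist force passes 120 N, or if a joint passes its speed limit or range.

## Working session

There is one attempt and no reset: what is moved stays moved. The work goes in short steps, Python scripts to look and compute and a tool call to move; the robot and the scene stay as the last step left them, time stands still between calls to the robot, and variables do not carry over. Pictures are saved under pics/ and viewed, at most 10 in all, crops included, and the job is handed in when it is done.

Besides the shell and the picture viewer there is one more tool, called after ">>>" as a command line: name --argument value ..., lists and objects as JSON in quotes. servo_tool: Moves the arm, as the interface text tells. Scaled input: -1 to 1 covers 0.15 m each way for a shift and 180 degrees each way for a turn. Its arguments: {"type":"object","properties":{"xyz":{"type":"array","items":{"type":"array","items":{"type":"number"}}},"dr":{"type":"array","items":{"type":"array","items":{"type":"number"}}},"claw":{"type":"array","items":{"type":"number"}},"squeeze":{"type":"number"}},"required":["xyz","dr","claw"]}

```bash
mkdir -p pics; python3 - <<'E'
from cell import *
import cv2,numpy as np
s=sense();print(s['time_s'],s['ee_pos'],s['tool_rot'],s['contact_force'])
for c in('top','side'):
    im,d=capture(c);cv2.imwrite(f'pics/{c}0.png',im)
    for t in['stop_face','slab_center','slab_top_near','slab_top_far','slab_foot_near','slab_foot_far','oil_dropper','sanding_block','burr_block','board']:
        r=spot_point(t,c);print(c,t,[(np.round(x['position'],3).tolist(),round(x['confidence'],2)) for x in r[:2]])
E
```

```text
0.0 [ 0.20173148 -0.53758013  0.20429252] [-3.13934899e+00 -3.58284403e-04  3.58781261e-01] [-0.08923259 -0.30508919  0.12980104]
top stop_face [([0.462, 0.011, 0.015], 0.55)]
top slab_center [([0.487, -0.155, 0.072], 0.81)]
top slab_top_near [([0.381, -0.172, 0.139], 0.68), ([0.363, 0.135, -0.005], 0.45)]
top slab_top_far [([0.462, 0.01, 0.018], 0.61), ([0.603, -0.129, 0.133], 0.58)]
top slab_foot_near [([0.371, -0.164, 0.02], 0.95), ([0.377, -0.172, 0.137], 0.16)]
top slab_foot_far [([0.599, -0.126, 0.018], 0.81)]
top oil_dropper [([0.505, 0.176, 0.002], 0.53)]
top sanding_block [([0.364, 0.14, -0.003], 0.75)]
top burr_block [([0.634, -0.26, 0.001], 0.96)]
top board [([0.473, -0.065, 0.0], 0.92), ([0.49, -0.158, 0.075], 0.47)]
side stop_face [([0.46, 0.004, 0.017], 0.68)]
side slab_center [([0.491, -0.157, 0.078], 0.87), ([0.375, -0.166, 0.019], 0.54)]
side slab_top_near [([0.379, -0.173, 0.14], 0.84), ([0.364, 0.138, -0.002], 0.69)]
side slab_top_far [([0.601, -0.132, 0.138], 0.57)]
side slab_foot_near [([0.374, -0.164, 0.013], 0.71)]
side slab_foot_far [([0.603, -0.12, 0.02], 0.81)]
side oil_dropper []
side sanding_block [([0.366, 0.136, -0.009], 0.67)]
side burr_block [([0.636, -0.258, 0.002], 0.71)]
side board [([0.474, -0.057, -0.002], 0.61)]
```

View pics/top0.png

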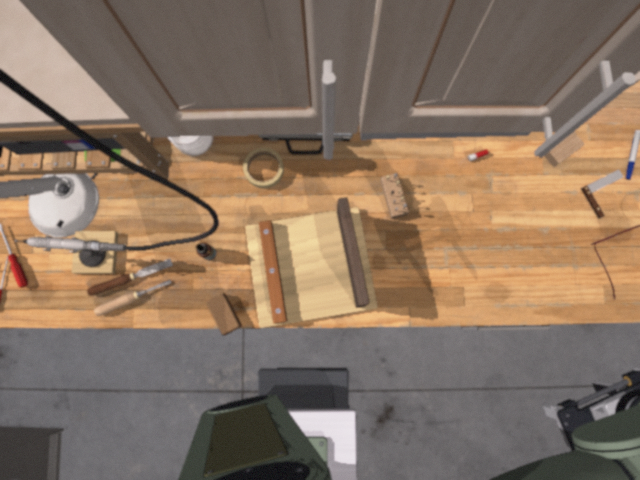

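View pics/side0.png

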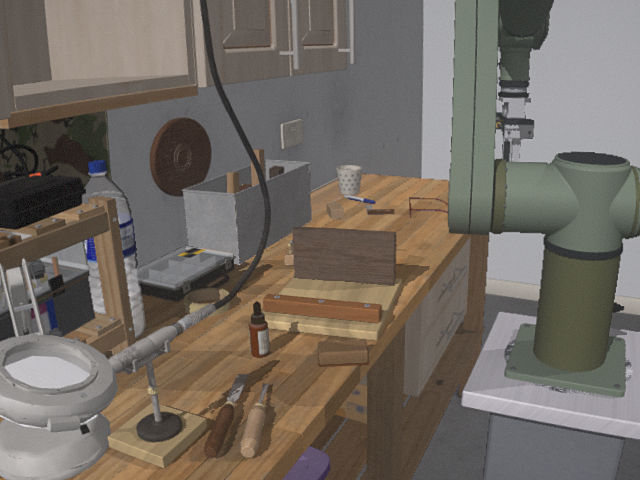

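The top view shows the stop running from (265,222) to (278,322). The slab stands parallel to it from (343,200) to (360,305), and the burr block is at (395,195). The side view confirms the slab is upright with clear space between it and the stop. Next I'll get the precise pose from depth.

```bash
cat > h.py <<'E'
from cell import *
import cv2,numpy as np
from scipy.spatial.transform import Rotation as R
def cloud(c):
    im,d=capture(c);p=camera_params(c);v,u=np.where(d>0)
    n=cv2.undistortPoints(np.c_[u,v].astype(np.float64)[:,None],np.array(p['mtx']),np.array(p['dist']))[:,0]
    z=d[v,u];P=np.c_[n*z[:,None],z];T=np.array(p['world_from_camera']);return P@T[:3,:3].T+T[:3,3],im
def rect(P,lo,hi,z0,z1):
    m=(P[:,0]>lo[0])&(P[:,0]<hi[0])&(P[:,1]>lo[1])&(P[:,1]<hi[1])&(P[:,2]>z0)&(P[:,2]<z1)
    r=cv2.minAreaRect((P[m,:2]*1000).astype(np.float32));return m.sum(),np.round(P[m,2].mean(),4),np.round(r[0],1),np.round(r[1],1),round(r[2],2)
E
python3 - <<'E'
from h import *
P,_=cloud('top')
print('stop',rect(P,(.3,-.02),(.62,.09),.036,.06))
print('slabtop',rect(P,(.33,-.25),(.64,-.08),.125,.15))
m=(P[:,0]>.5)&(P[:,0]<.6)&(P[:,1]>-.3)&(P[:,1]<.1)&(P[:,2]>.2);print('handle',P[m].min(0) if m.any() else 0,P[m].max(0) if m.any() else 0)
E
```

```text
stop (np.int64(1406), np.float64(0.0452), array([456.9,  22.8]), array([232.6,  30.6]), 8.94)
slabtop (np.int64(1184), np.float64(0.1328), array([ 487.2, -154. ]), array([227.3,  22.5]), 10.42)
handle [ 0.51303082 -0.29999409  0.24021942] [0.59999991 0.09999988 0.73256104]
```

>>> servo_tool --xyz '[[0.9, -0.48, 0], [0.9, -0.48, 0], [0.9, -0.48, 0], [0.9, -0.48, 0], [0.9, -0.48, 0], [0.9, -0.48, 0]]' --dr '[[0, 0, -0.22], [0, 0, -0.22], [0, 0, -0.22], [0, 0, -0.22], [0, 0, -0.22], [0, 0, -0.22]]' --claw '[94, 94, 94, 94, 94, 94]'

```text
time_s: 1.65
ee_pos: [0.3043, -0.422, 0.2056]
tool_rot: [3.141, 0.0, 1.059]
contact_force: [0.2, 0.2, -0.2]
grip_width: 0.0941
finger_force: 0.0
```

>>> servo_tool --xyz '[[0.9, 0.18, 0], [0.9, 0.18, 0], [0.9, 0.18, 0], [0.9, 0.18, 0], [0.9, 0.18, 0]]' --dr '[[0, 0, -0.16], [0, 0, -0.16], [0, 0, -0.16], [0, 0, -0.16], [0, 0, -0.16]]' --claw '[94, 94, 94, 94, 94]'

```text
time_s: 2.07
ee_pos: [0.3954, -0.3174, 0.2056]
tool_rot: [3.141, -0.001, 1.56]
contact_force: [-0.6, -0.0, -0.0]
grip_width: 0.0939
finger_force: 0.0
```

>>> servo_tool --xyz '[[0.67, 0.59, 0], [0.67, 0.59, 0], [0.67, 0.59, 0], [0.67, 0.59, 0], [0.67, 0.59, 0.67], [0.67, 0.59, 0.67], [0.67, 0.59, 0.67], [0.67, 0.59, 0.67]]' --dr '[[0, 0, -0.06], [0, 0, -0.06], [0, 0, -0.06], [0, 0, -0.06], [0, 0, -0.06], [0, 0, -0.06], [0, 0, -0.06], [0, 0, -0.06]]' --claw '[94, 94, 94, 94, 94, 94, 94, 94]'

```text
time_s: 2.73
ee_pos: [0.4793, -0.2197, 0.0995]
tool_rot: [-3.133, -0.007, 1.738]
contact_force: [-0.7, -0.1, -0.2]
grip_width: 0.094
finger_force: 0.0
```

```bash
python3 - <<'E'
from h import *
s=sense();print(s['time_s'],s['ee_pos'],s['tool_rot'],s['contact_force'])
im,_=capture('side');cv2.imwrite('pics/side1.png',im)
E
```

```text
2.7333 [ 0.47933108 -0.21969227  0.09952151] [-3.13284559 -0.0071388   1.73761067] [-0.66703671 -0.14459605 -0.18932045]
```

View pics/side1.png

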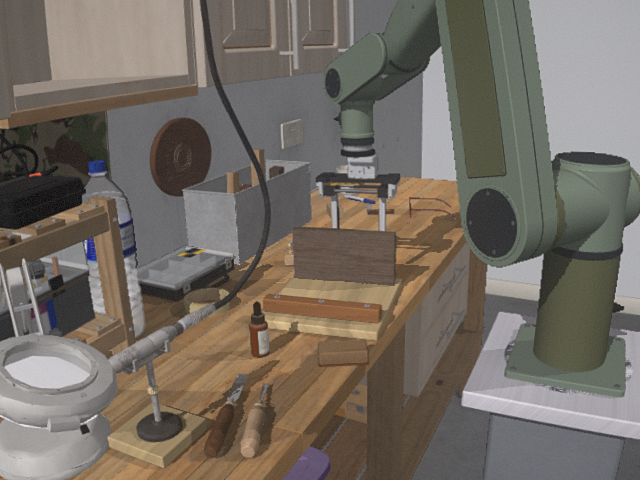

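>>> servo_tool --xyz '[[0.12, 0, 0], [0.23, 0, 0], [0.25, 0, 0], [0.27, 0, 0], [0.29, 0, 0], [0.31, 0, 0], [0.33, 0, 0], [0.35, 0, 0]]' --dr '[[0, 0, 0], [0, 0, 0], [0, 0, 0], [0, 0, 0], [0, 0, 0], [0, 0, 0], [0, 0, 0], [0, 0, 0]]' --claw '[94, 94, 94, 94, 94, 94, 94, 94]'

```text
time_s: 3.45
ee_pos: [0.4753, -0.1695, 0.1053]
tool_rot: [3.141, 0.001, 1.741]
contact_force: [-0.1, 0.2, -0.8]
grip_width: 0.0938
finger_force: 0.1
```

>>> servo_tool --xyz '[[0.015, 0, 0], [0.03, 0, 0], [0.045, 0, 0], [0.06, 0, 0], [0.075, 0, 0], [0.09, 0, 0], [0.1, 0, 0], [0.1, 0, 0]]' --dr '[[0, 0, 0], [0, 0, 0], [0, 0, 0], [0, 0, 0], [0, 0, 0], [0, 0, 0], [0, 0, 0], [0, 0, 0]]' --claw '[94, 94, 94, 94, 94, 94, 94, 94]'

```text
time_s: 4.12
ee_pos: [0.4724, -0.1542, 0.1049]
tool_rot: [-3.141, -0.0, 1.741]
contact_force: [0.1, -0.3, -0.1]
grip_width: 0.0939
finger_force: 0.0
```

```bash
python3 - <<'E'
from h import *
im,_=capture('side');cv2.imwrite('pics/side2.png',im)
E
```

```text
(no output)
```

View pics/side2.png

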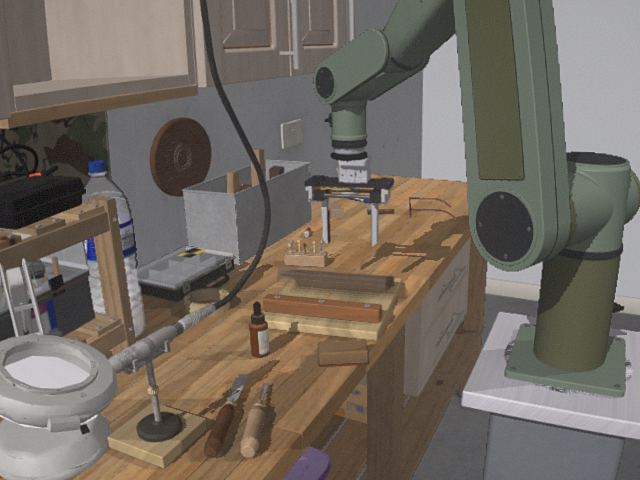

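The side view shows the slab tipping or just fallen, at about (335,280). I'll back off and measure.

>>> servo_tool --xyz '[[-0.2, 0, 0], [-0.25, 0, 0], [-0.25, 0, 0], [-0.25, 0, 0]]' --dr '[[0, 0, 0], [0, 0, 0], [0, 0, 0], [0, 0, 0]]' --claw '[94, 94, 94, 94]'

```text
time_s: 4.5
ee_pos: [0.4787, -0.1915, 0.1048]
tool_rot: [-3.141, -0.001, 1.74]
contact_force: [1.3, -0.2, -0.7]
grip_width: 0.0936
finger_force: 0.0
```

```bash
python3 - <<'E'
from h import *
im,_=capture('side')
P,im=cloud('top');cv2.imwrite('pics/top3.png',im)
F=np.array([.4592,.008]);a=np.radians(8.94);n=np.array([-np.sin(a),np.cos(a)]);l=np.array([np.cos(a),np.sin(a)])
for c in('side','top'):
  for t in['slab_center','slab_top_near','slab_top_far','slab_foot_near','slab_foot_far']:
    for x in spot_point(t,c)[:1]:
        p=np.array(x['position']);print(c,t,p.round(3),'n',((p[:2]-F)@n).round(4),'l',((p[:2]-F)@l).round(4))
q=np.c_[(P[:,:2]-F)@n,(P[:,:2]-F)@l,P[:,2]]
m=(q[:,0]>-.175)&(q[:,0]<-.004)&(abs(q[:,1])<.13)&(q[:,2]>.03)&(q[:,2]<.06)
r=cv2.minAreaRect((q[m,:2]*1000).astype(np.float32));print(m.sum(),r,q[m,2].mean())
s=sense();print(s['ee_pos'],(s['ee_pos'][:2]-F)@n,(s['ee_pos'][:2]-F)@l)
E
```

```text
side slab_center [ 0.478 -0.085  0.029] n -0.0951 l 0.0043
side slab_top_near [ 0.356 -0.048  0.033] n -0.0398 l -0.1108
side slab_top_far [ 0.579 -0.004  0.028] n -0.0304 l 0.1166
side slab_foot_near [ 0.374 -0.159  0.017] n -0.1514 l -0.1096
side slab_foot_far [ 0.602 -0.12   0.021] n -0.1486 l 0.1209
top slab_center [ 0.478 -0.084  0.029] n -0.0932 l 0.0039
top slab_top_far [ 0.575 -0.004  0.027] n -0.0297 l 0.1128
top slab_foot_far [ 0.599 -0.123  0.015] n -0.151 l 0.1178
2109 ((-90.92437744140625, 35.52558135986328), (156.08204650878906, 113.360107421875), 88.7600326538086) 0.03872694612978981
[ 0.4788584  -0.19134924  0.1049556 ] -0.1999823846573369 -0.01155930831383074
```

View pics/top3.png

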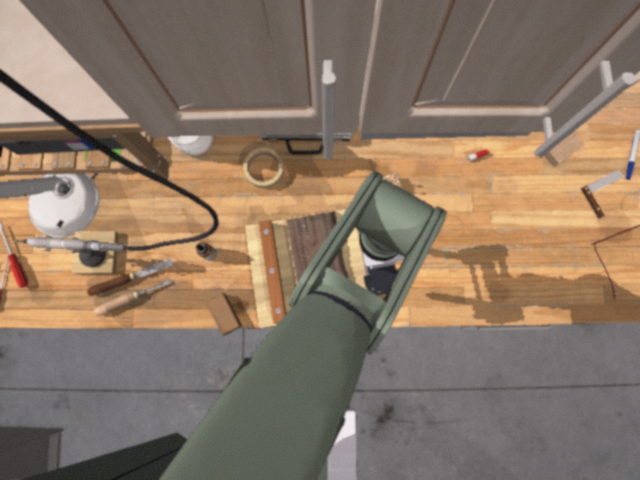

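>>> servo_tool --xyz '[[0, 0.08, 0.25], [0, 0.08, 0.4], [0, 0.08, 0.5], [0, 0.08, 0.5], [0.1, 0.08, 0.5], [0.2, 0.08, 0.5], [0.23, 0.08, 0.5], [0.23, 0.08, 0.5]]' --dr '[[0, 0, 0.004], [0, 0, 0.004], [0, 0, 0.004], [0, 0, 0.004], [0, 0, 0.004], [0, 0, 0.004], [0, 0, 0.004], [0, 0, 0.004]]' --claw '[94, 94, 94, 94, 94, 94, 94, 94]'

```text
time_s: 5.77
ee_pos: [0.4851, -0.1538, 0.0311]
tool_rot: [3.14, 0.001, 1.731]
contact_force: [-0.0, -0.9, 0.0]
grip_width: 0.0938
finger_force: 0.0
```

>>> servo_tool --xyz '[[0.03, 0, 0.013], [0.06, 0, 0.013], [0.09, 0, 0.013], [0.12, 0, 0.013], [0.15, 0, 0.013], [0.18, 0, 0.013], [0.2, 0, 0.013], [0.2, 0, 0.013]]' --dr '[[0, 0, 0], [0, 0, 0], [0, 0, 0], [0, 0, 0], [0, 0, 0], [0, 0, 0], [0, 0, 0], [0, 0, 0]]' --claw '[94, 94, 94, 94, 94, 94, 94, 94]'

```text
time_s: 6.43
ee_pos: [0.4801, -0.125, 0.028]
tool_rot: [3.141, -0.001, 1.729]
contact_force: [0.8, -1.9, 1.0]
grip_width: 0.0938
finger_force: 0.9
```

>>> servo_tool --xyz '[[0.01, 0, 0], [0.02, 0, 0], [0.03, 0, 0], [0.04, 0, 0], [0.05, 0, 0], [0.06, 0, 0], [0.06, 0, 0]]' --dr '[[0, 0, 0], [0, 0, 0], [0, 0, 0], [0, 0, 0], [0, 0, 0], [0, 0, 0], [0, 0, 0]]' --claw '[94, 94, 94, 94, 94, 94, 94]'

```text
time_s: 7.02
ee_pos: [0.4784, -0.1165, 0.0279]
tool_rot: [-3.141, -0.001, 1.729]
contact_force: [-0.1, -2.4, 0.5]
grip_width: 0.0943
finger_force: 1.1
```

>>> servo_tool --xyz '[[0.008, 0, 0], [0.016, 0, 0], [0.024, 0, 0], [0.024, 0, 0]]' --dr '[[0, 0, 0], [0, 0, 0], [0, 0, 0], [0, 0, 0]]' --claw '[94, 94, 94, 94]'

```text
time_s: 7.35
ee_pos: [0.4784, -0.1159, 0.028]
tool_rot: [-3.141, 0.005, 1.729]
contact_force: [0.9, -9.7, -1.6]
grip_width: 0.094
finger_force: 5.1
```

>>> servo_tool --xyz '[[0.008, 0, 0], [0.016, 0, 0], [0.016, 0, 0], [0.016, 0, 0]]' --dr '[[0, 0, 0], [0, 0, 0], [0, 0, 0], [0, 0, 0]]' --claw '[94, 94, 94, 94]'

```text
time_s: 7.68
ee_pos: [0.4784, -0.1158, 0.0284]
tool_rot: [3.142, 0.009, 1.73]
contact_force: [0.5, -15.1, -2.7]
grip_width: 0.094
finger_force: 7.8
```

Firm contact with no further travel. I'll retreat, rise and verify.

>>> servo_tool --xyz '[[-0.1, 0, 0], [-0.3, 0, 0], [-0.4, 0, 0], [-0.4, 0, -0.3], [-0.5, 0, -0.7], [-0.9, 0, -0.9], [-0.9, 0, -0.9], [-0.9, 0, -0.9]]' --dr '[[0, 0, 0], [0, 0, 0], [0, 0, 0], [0, 0, 0], [0, 0, 0], [0, 0, 0], [0, 0, 0], [0, 0, 0]]' --claw '[94, 94, 94, 94, 94, 94, 94, 94]'

```text
time_s: 8.35
ee_pos: [0.503, -0.2506, 0.1694]
tool_rot: [3.133, 0.009, 1.725]
contact_force: [1.0, -1.3, 0.3]
grip_width: 0.0938
finger_force: 0.0
```

>>> servo_tool --xyz '[[-0.9, -0.3, 0], [-0.9, -0.3, 0], [-0.9, -0.3, 0], [-0.9, -0.3, 0], [-0.9, -0.3, 0], [-0.9, -0.3, 0]]' --dr '[[0, 0, 0], [0, 0, 0], [0, 0, 0], [0, 0, 0], [0, 0, 0], [0, 0, 0]]' --claw '[94, 94, 94, 94, 94, 94]'

```text
time_s: 8.85
ee_pos: [0.4751, -0.3836, 0.1615]
tool_rot: [-3.141, -0.004, 1.727]
contact_force: [-0.2, 0.3, 0.2]
grip_width: 0.0943
finger_force: 0.0
```

```bash
python3 - <<'E'
from h import *
P,im=cloud('top');cv2.imwrite('pics/top4.png',cv2.resize(im[180:350,200:420],None,fx=3,fy=3))
F=np.array([.4592,.008]);a=np.radians(8.94);n=np.array([-np.sin(a),np.cos(a)]);l=np.array([np.cos(a),np.sin(a)])
capture('side')
for c in('side','top'):
  for t in['slab_center','slab_top_near','slab_top_far','slab_foot_near','slab_foot_far','stop_face']:
    for x in spot_point(t,c)[:1]:
        p=np.array(x['position']);print(c,t,p.round(3),'n',((p[:2]-F)@n).round(4),'l',((p[:2]-F)@l).round(4))
s=sense();print(s['ee_pos'],s['time_s'],s['contact_force'])
E
```

```text
side slab_center [ 0.471 -0.05   0.03 ] n -0.0594 l 0.0028
side slab_top_near [ 0.468 -0.05   0.019] n -0.0592 l -0.0
side slab_top_far [0.574 0.027 0.03 ] n 0.0008 l 0.1165
side slab_foot_near [ 0.368 -0.123  0.019] n -0.1152 l -0.1106
side slab_foot_far [ 0.596 -0.089  0.017] n -0.1167 l 0.1204
side stop_face [0.461 0.003 0.018] n -0.0052 l 0.0013
top slab_center [ 0.472 -0.046  0.028] n -0.0559 l 0.0046
top slab_top_near [ 0.352 -0.006  0.032] n 0.0032 l -0.1083
top slab_top_far [0.571 0.028 0.026] n 0.002 l 0.1137
top slab_foot_near [ 0.365 -0.124  0.023] n -0.1158 l -0.1136
top slab_foot_far [ 0.593 -0.092  0.015] n -0.1197 l 0.1167
top stop_face [0.461 0.011 0.019] n 0.0027 l 0.0021
[ 0.47578726 -0.38468236  0.16307498] 9.55 [-0.04405519  0.10932706 -0.13605326]
```

View pics/top4.png

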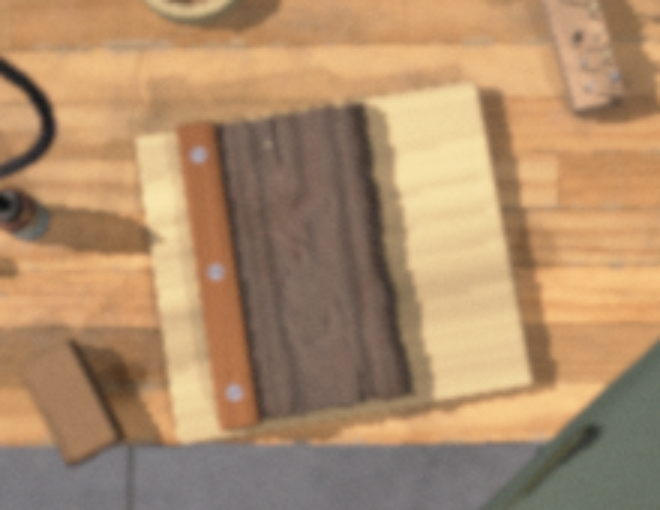

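In this crop the slab lies flat against the stop along its whole length, from (222,125) to (260,415), with no gap. The arm is clear and the other objects haven't moved.

```bash
python3 -c "from cell import hand_in;print(hand_in())"
```

```text
the job is handed in; nothing more can be done
None
```

The slab was tipped flat and pushed fully home against the stop, the bystanders were left where they stood, the arm finished clear, and the job is handed in (no verdict was returned).

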